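Find the stripped cap bolt of a polishing spindle and hold its bearing cap open

ROBOT

A 6-joint arm with a two-finger parallel gripper is mounted at the origin on a cart in front of the work surface, level with it; the furniture and walls round the work are solid. World frame = base frame: x ahead of the robot, y to its left, z up, the work surface at z = 0. Lengths are in m, angles in rad, forces in N, time in s.
With the tool pointing down it reaches from about 0.3 to 0.875 m from the base axis. Payload 6.4 kg.
Tool frame: the origin (TCP) lies where the fingers leave the gripper's body, on its centre line; the fingertips stand 73 mm ahead of it and the grasp point (between the pads) lies 54 mm ahead of it; z points along the fingers, y is the line along which they close (so a half turn about z gives the same grasp; the last joint's range is limited). The gripper opens to 85 mm and grips with 20 to 120 N. Pads are 22 mm wide; open, the fingers measure 114 mm over their backs; the gripper's body (76 mm by 85 mm) begins 54 mm behind the grasp point. The pads swing forward as they close: fully open they stand 13 mm farther back than shut.
Start: joints at [0.979, 0.181, 1.607, -0, 1.354, -0.206], TCP at [0.216, 0.533, 0.304] pointing down, gripper open.
Joint ranges: [-2.99, 2.99], [-0.89, 2.07], [0.3, 2.58], [-1.14, 4.28], [0, 2.63], [-3.12, 3.12]. Speed limits (rad/s): [2.57, 2.57, 3.01, 3.14, 3.14, 3.14].

INTERFACE

Orientations are given as a unit quaternion [w, x, y, z].
In Python, from bench import ctrl gives the robot as it stands.
- The arm moves only by the tool carry_out, never from a script. Its argument "steps" is one flat list of numbers, 7 for each row, row after row: the shift along the tool's x, y, z in m, then the turn, a rotation vector about the tool's x, y, z in rad, then the opening, from 0 (shut) to 1 (fully open). In form: [dx, dy, dz, wx, wy, wz, claw, dx, dy, dz, wx, wy, wz, claw, ...]. A call has 1 to 20 rows; each row is the pose to reach, as a shift and turn from the pose commanded when the call began, along the tool's axes at that moment; what a row does not reach only later rows make up. A row lasts 1/10 s, in which the tool goes at most 50 mm and 8.59 degrees, less where a joint would pass 70% of its speed; a pose out of reach is approached as far as the arm can. A call with a gripper value outside its range is refused whole. The fingers move at their own pace and stop on an object; the grip force is fixed at half the most. Time passes only in rows, so rows that repeat a pose let the fingers close. It gives the time, the measured TCP pose, the force, the opening and the grip force at its end, in the units of the state.
- ctrl.get_obs(): the state, without advancing time (a new reading comes with each control period).
- ctrl.camera(name): name is "scene" or "side" or "wrist"; returns the picture (384x512x3 uint8, red, green, blue); there is no depth.
- ctrl.camera_params(name): a dict with "vertical_fov" (degrees; the focal length in pixels is half the picture's height over the tangent of half this angle, whatever the lens; pixels are square), "cx", "cy" (the principal point, pixels), "cam_to_world" (4x4, takes a point from camera to world coordinates); the wrist camera has in their place "hand_eye" (4x4, takes a point from camera to tool coordinates, whose origin is the TCP and whose axes are the flange's). Camera axes: x right, y down, z forward; pixel columns grow to the right and rows downward; lengths in m; the calibration is good to about 2 mm. A picture is of the moment at which its call begins: read the wrist's pose just before it. camera_params takes no time and is no camera call.
- ctrl.hand_in(): hands the job in; it is judged then, once.
The state is a dict: "time_s": time; "q": joint angles; "dq": joint speeds; "joint_efforts": joint torques, N m; "eef_pos": TCP position; "eef_rot": TCP orientation; "wrist_force": force on the tool from outside, world axes, zero at the start; "torque": the same for the moment, N m; "opening": opening from 0.0 (shut) to 1.0 (fully open); "grasp_force": force on a finger pad.
Only numpy, scipy, OpenCV 4.12 (cv2) and the standard library are available. Lean on these libraries where they do the work, as an engineer would, in place of code of your own. Each camera call takes 0.05 s, during which the arm holds its last target. There are 200 camera calls.

TASK

The polishing spindle on the bench rattles: of the three bolts that clamp its hinged bearing caps one has lost its thread, though all three look alike. Tap each of the three bolt heads from above with the fingertips, in order from the pulley end (left) to the pointed end (right), lightly but firmly enough (about 5 N) to feel which one gives; then lift that bearing's cap well open, about 50 degrees (the lug at its front is there to take hold of), and finish while still holding it there, without letting go, so that the thread can be repaired. Leave the other two caps shut, do not hammer the bolts, and do not disturb the compound bar, the wheel and the tin lying near the bed.

Things in the scene. Friction and masses are not known exactly. Their poses are not given: they have to be found in the camera images.
- spindle_bed: grey cast bed of a polishing spindle, fixed to the bench: base plate 112 x 276 x 12 mm with three bearing posts 85 mm apart along its y, a steel spindle along y at height 46 mm, a stepped pulley 60 mm across at the +y end and a bare pointed taper at the -y end (whole length 320 mm). Origin: underside, below the middle of the spindle; -x is the front (robot's side), z up
- cap_left (a joint): hinge of the aluminium cap of the left bearing, at the pulley end: 0 shut, positive = front lifted, stop at 1.25 rad. The hinge runs along the bed's y, behind the spindle. A freed cap (0.27 kg) swings easily, about 2 N at the lug, and falls shut from any angle when let go; with a sound bolt the cap is clamped down and must stay shut
- bolt_left (a joint): travel of the cap bolt of the left bearing, at the pulley end down into its cap (m): 0 as found. A sound bolt does not move; the stripped one sinks 5 mm against its spring, 1.2 N at the start rising to about 3.5 N where it stops, and springs back. Exactly one of the three is stripped; they look alike
- bolt_left_top (a point): centre of the top of the bolt head of the left bearing, at the pulley end: round socket head 18 mm across, 10 mm high, on a 21 mm washer and a bare spring; its top is 76 mm above the bench, the highest point of the bearing. Its axis is the bed's z while the cap is shut; 35 mm in front of the spindle axis
- lug_left (a point): grip point of the lifting lug of the left bearing, at the pulley end, a straight bar on the cap that points to the front: 12 mm wide along the bed's y, 10 mm high, 42 mm long, free on both sides, 52 mm above the bench when shut. The point lies in its middle, 40 mm in front of the bolt axis and 20 mm behind the lug's rounded tip; axes as the bed's when shut, turning with the cap
- cap_left_hinge (a point): middle of the hinge axis of the cap of the left bearing, at the pulley end, 46 mm above the bench; the lug's grip point circles it at 117 mm
- cap_middle (a joint): hinge of the aluminium cap of the middle bearing: 0 shut, positive = front lifted, stop at 1.25 rad. The hinge runs along the bed's y, behind the spindle. A freed cap (0.27 kg) swings easily, about 2 N at the lug, and falls shut from any angle when let go; with a sound bolt the cap is clamped down and must stay shut
- bolt_middle (a joint): travel of the cap bolt of the middle bearing down into its cap (m): 0 as found. A sound bolt does not move; the stripped one sinks 5 mm against its spring, 1.2 N at the start rising to about 3.5 N where it stops, and springs back. Exactly one of the three is stripped; they look alike
- bolt_middle_top (a point): centre of the top of the bolt head of the middle bearing: round socket head 18 mm across, 10 mm high, on a 21 mm washer and a bare spring; its top is 76 mm above the bench, the highest point of the bearing. Its axis is the bed's z while the cap is shut; 35 mm in front of the spindle axis
- lug_middle (a point): grip point of the lifting lug of the middle bearing, a straight bar on the cap that points to the front: 12 mm wide along the bed's y, 10 mm high, 42 mm long, free on both sides, 52 mm above the bench when shut. The point lies in its middle, 40 mm in front of the bolt axis and 20 mm behind the lug's rounded tip; axes as the bed's when shut, turning with the cap
- cap_middle_hinge (a point): middle of the hinge axis of the cap of the middle bearing, 46 mm above the bench; the lug's grip point circles it at 117 mm
- cap_right (a joint): hinge of the aluminium cap of the right bearing, at the taper end: 0 shut, positive = front lifted, stop at 1.25 rad. The hinge runs along the bed's y, behind the spindle. A freed cap (0.27 kg) swings easily, about 2 N at the lug, and falls shut from any angle when let go; with a sound bolt the cap is clamped down and must stay shut
- bolt_right (a joint): travel of the cap bolt of the right bearing, at the taper end down into its cap (m): 0 as found. A sound bolt does not move; the stripped one sinks 5 mm against its spring, 1.2 N at the start rising to about 3.5 N where it stops, and springs back. Exactly one of the three is stripped; they look alike
- bolt_right_top (a point): centre of the top of the bolt head of the right bearing, at the taper end: round socket head 18 mm across, 10 mm high, on a 21 mm washer and a bare spring; its top is 76 mm above the bench, the highest point of the bearing. Its axis is the bed's z while the cap is shut; 35 mm in front of the spindle axis
- lug_right (a point): grip point of the lifting lug of the right bearing, at the taper end, a straight bar on the cap that points to the front: 12 mm wide along the bed's y, 10 mm high, 42 mm long, free on both sides, 52 mm above the bench when shut. The point lies in its middle, 40 mm in front of the bolt axis and 20 mm behind the lug's rounded tip; axes as the bed's when shut, turning with the cap
- cap_right_hinge (a point): middle of the hinge axis of the cap of the right bearing, at the taper end, 46 mm above the bench; the lug's grip point circles it at 117 mm
- compound_bar: bystander: dark red bar of polishing compound, 40 x 110 x 30 mm, loose; origin at the centre of its underside
- grinding_wheel: bystander: pale round polishing wheel lying flat, 68 mm across, 18 mm high, loose; origin at the centre of its underside
- compound_tin: bystander: round white tin with a green top, 59 mm across, 24 mm high, loose; origin at the centre of its underside

How it is judged:
By the outcome, as a careful person would: the job done as asked, in the order asked, and still so for the second after the job is handed in, while the arm keeps its last pose, push and grip.
It also fails if it takes over 45 s, if anything falls off the work surface, if the arm or the gripper's body presses on something with over 40 N, if the wrist force passes 120 N, or if a joint passes its speed limit or range.

## Working session

There is one attempt and no reset: what is moved stays moved. The work goes in short steps, Python scripts to look and compute and a tool call to move; the robot and the scene stay as the last step left them, time stands still between calls to the robot, and variables do not carry over. Pictures are saved under pics/ and viewed, at most 10 in all, crops included, and the job is handed in when it is done.

Besides the shell and the picture viewer there is one more tool, called after "Call:" in YAML: its name, and indented under it one key for each argument. carry_out: Moves the arm, as the interface text tells. Its arguments: {"type":"object","properties":{"steps":{"type":"array"}},"required":["steps"]}

```bash
mkdir -p pics; ls
python3 - <<'E'
from bench import ctrl
import cv2,numpy as np
o=ctrl.get_obs();print({k:np.round(v,4) for k,v in o.items()})
for n in("scene","side"):
    p=ctrl.camera_params(n);print(n,p)
    cv2.imwrite(f"pics/{n}0.png",ctrl.camera(n)[:,:,::-1])
print(ctrl.camera_params("wrist"))
E
```

```text
pics
{'time_s': np.float64(0.0), 'q': array([ 0.9787,  0.1816,  1.608 , -0.    ,  1.3538, -0.2063]), 'dq': array([-0.0007, -0.    , -0.0004, -0.0008, -0.0005, -0.0018]), 'joint_efforts': array([ 9.00000e-04, -4.44855e+01, -3.51349e+01,  0.00000e+00,
        8.80000e-03,  0.00000e+00]), 'eef_pos': array([0.2161, 0.5324, 0.303 ]), 'eef_rot': array([-3.000e-04,  1.917e-01,  9.815e-01, -8.000e-04]), 'wrist_force': array([ 0.9548, -0.7373, -0.1536]), 'torque': array([-0.0336, -0.0142, -0.0354]), 'grasp_force': np.float64(0.0), 'opening': np.float64(1.0021)}
scene {'vertical_fov': 55.80966178332874, 'cx': 256.99811213628544, 'cy': 197.5785796653703, 'cam_to_world': array([[-0.51930716, -0.61818259,  0.59005963, -0.02378543],
       [-0.85458669,  0.37460756, -0.35965368,  0.03194   ],
       [ 0.00129085, -0.69102783, -0.722827  ,  0.73064418],
       [ 0.        ,  0.        ,  0.        ,  1.        ]])}
side {'vertical_fov': 49.78136783232991, 'cx': 256.1150766366652, 'cy': 191.84279844273507, 'cam_to_world': array([[ 0.97977753, -0.13300042,  0.14948874,  0.32008654],
       [-0.20006166, -0.63860279,  0.74307591, -1.0531531 ],
       [-0.00336548, -0.75795605, -0.65229695,  0.74223546],
       [ 0.        ,  0.        ,  0.        ,  1.        ]])}
{'vertical_fov': 60.43721891072001, 'cx': 251.26500816304687, 'cy': 187.4841302293361, 'hand_eye': array([[ 6.47062419e-04, -9.63260586e-01, -2.68567727e-01,
         6.83884609e-02],
       [ 9.99999464e-01,  8.40308167e-04, -6.04591130e-04,
         5.42112893e-04],
       [ 8.08058461e-04, -2.68567192e-01,  9.63260614e-01,
        -7.10845302e-02],
       [ 0.00000000e+00,  0.00000000e+00,  0.00000000e+00,
         1.00000000e+00]])}
```

View pics/scene0.png

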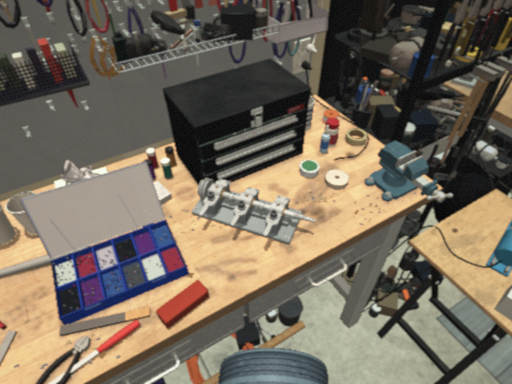

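View pics/side0.png

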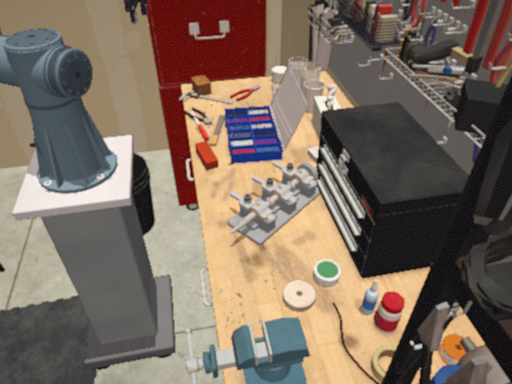

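The scene view shows the bed from the pulley (207,190) to the taper tip (313,220), and the side view shows it with the tip at about (235,233). Next I'll take enlarged crops to pick out the bolts and lugs.

Run:
```python
import cv2,numpy as np
a=cv2.imread("pics/scene0.png")[165:255,185:325];b=cv2.imread("pics/side0.png")[150:250,215:335]
a=cv2.resize(a,None,fx=5,fy=5,interpolation=cv2.INTER_CUBIC);b=cv2.resize(b,None,fx=6,fy=6,interpolation=cv2.INTER_CUBIC)
cv2.imwrite("pics/ca.png",a);cv2.imwrite("pics/cb.png",b[:600])
```

```text
(no output)
```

View pics/ca.png

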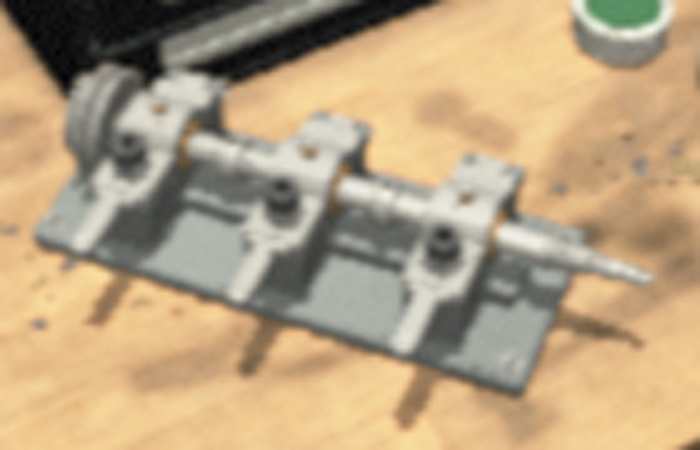

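View pics/cb.png

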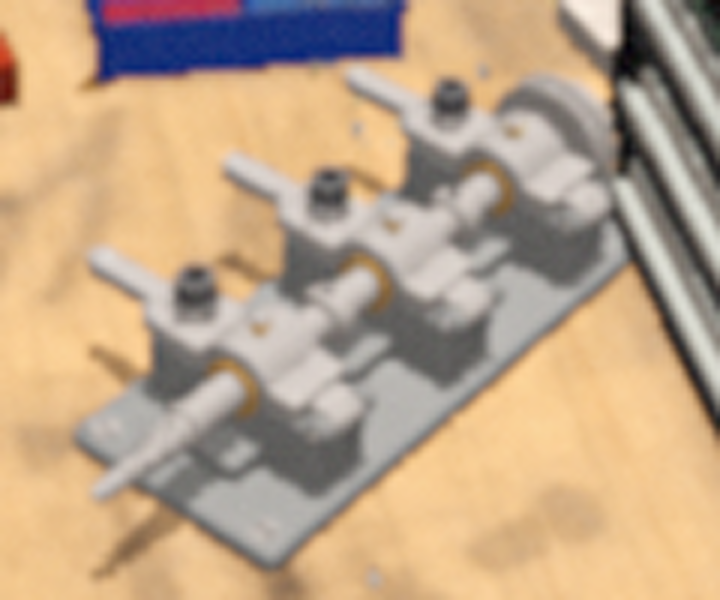

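The crops show three dark bolt heads. In scene pixels they are about (211,193), (241,203) and (274,212), and in side pixels (290,165), (270,180) and (248,196). The lugs point toward the robot. I'll cast rays onto the bolt-top plane.

```bash
cat > h.py <<'E'
from bench import ctrl
import numpy as np,cv2
from scipy.spatial.transform import Rotation as R
def ray(n,uv,T=None):
    p=ctrl.camera_params(n);f=192/np.tan(np.radians(p["vertical_fov"]/2))
    M=p["cam_to_world"] if T is None else T@p["hand_eye"]
    d=M[:3,:3]@np.array([(uv[0]-p["cx"])/f,(uv[1]-p["cy"])/f,1]);return M[:3,3],d
def plane(n,uv,z,T=None):
    o,d=ray(n,uv,T);return o+d*(z-o[2])/d[2]
def tcp():
    o=ctrl.get_obs();T=np.eye(4);w=o["eef_rot"];T[:3,:3]=R.from_quat(np.r_[w[1:],w[0]]).as_matrix();T[:3,3]=o["eef_pos"];return T
def tri(r1,r2):
    (a,d),(b,e)=r1,r2;s=np.linalg.lstsq(np.c_[d,-e],b-a,rcond=None)[0];p=a+s[0]*d;q=b+s[1]*e
    return (p+q)/2,np.linalg.norm(p-q)
E
python3 - <<'E'
from h import *
A=np.array([(130,141),(282,188),(443,236)])/5+[184.6,164.6];B=np.array([(452,86),(329,179),(196,275)])/6+[214.6,149.6]
for a,b in zip(A,B):
    print(plane("scene",a,.076).round(4),plane("side",b,.076).round(4),*tri(ray("scene",a),ray("side",b)))
print(tcp().round(3))
E
```

```text
[ 0.5857 -0.2021  0.076 ] [ 0.5843 -0.2004  0.076 ] [ 0.58414933 -0.20167419  0.07722859] 0.0006543048124810598
[ 0.5176 -0.2518  0.076 ] [ 0.5158 -0.2535  0.076 ] [ 0.51685624 -0.25206271  0.07551283] 0.0018249444724544926
[ 0.4499 -0.3026  0.076 ] [ 0.4489 -0.303   0.076 ] [ 0.44935528 -0.30257313  0.07598721] 0.0009556342055784714
[[-0.927  0.376 -0.001  0.216]
 [ 0.376  0.927 -0.001  0.532]
 [ 0.    -0.002 -1.     0.303]
 [ 0.     0.     0.     1.   ]]
```

Heights come out at 0.0755–0.077 and spacing at 84.5 mm, both consistent with the given sizes. The bed's +y direction is (0.80,0.60). Next I'll check toolbox and case clearance and work out the first move.

```bash
cat >> h.py <<'E'
by=np.array([.801,.599,0]);bx=np.array([.599,-.801,0])
bolt={'l':np.array([.5848,-.2013,.076]),'m':np.array([.5168,-.2525,.076]),'r':np.array([.4494,-.3028,.076])}
def pose(p,tilt=0):  # TCP pose; tool x front, y bed y, z down; tilt>0 leans body to the front
    T=np.eye(4);z=np.array([0,0,-1])*np.cos(tilt)+bx*np.sin(tilt);T[:3,:3]=np.c_[np.cross(by,z),by,z];T[:3,3]=p;return T
def delta(T0,T1):
    D=np.linalg.inv(T0)@T1;return np.r_[D[:3,3],R.from_matrix(D[:3,:3]).as_rotvec()].round(4)
E
python3 - <<'E'
from h import *
for n,u in (("side",(322,172)),("side",(363,270)),("scene",(200,180)),("scene",(305,150)),("scene",(60,318)),("scene",(186,265)),("scene",(160,225))):print(n,u,plane(n,u,0).round(3))
# toolbox top front corner heights: scene (182,140)?? over its bottom corner
print(tri(ray("scene",(186,122)),ray("side",(323,112))))
print(delta(tcp(),pose(bolt['l']+[0,0,.16])))
E
```

```text
side (322, 172) [ 0.696 -0.16   0.   ]
side (363, 270) [ 0.672 -0.521  0.   ]
scene (200, 180) [ 0.72  -0.226  0.   ]
scene (305, 150) [ 0.673 -0.572  0.   ]
scene (60, 318) [0.487 0.208 0.   ]
scene (186, 265) [ 0.471 -0.073  0.   ]
scene (160, 225) [ 0.619 -0.065  0.   ]
(array([ 0.66646467, -0.19950461,  0.23222453]), np.float64(0.01910140199079312))
[-6.177e-01 -5.409e-01  6.770e-02 -1.700e-03  1.000e-04  5.429e-01]
```

Call:
carry_out:
  steps: [-0.557,-0.565,0,0,0,0.543,0,-0.557,-0.565,0,0,0,0.543,0,-0.557,-0.565,0,0,0,0.543,0,-0.557,-0.565,0,0,0,0.543,0,-0.557,-0.565,0,0,0,0.543,0,-0.557,-0.565,0,0,0,0.543,0,-0.557,-0.565,0,0,0,0.543,0,-0.557,-0.565,0,0,0,0.543,0,-0.557,-0.565,0,0,0,0.543,0,-0.557,-0.565,0,0,0,0.543,0,-0.557,-0.565,0,0,0,0.543,0,-0.557,-0.565,0,0,0,0.543,0,-0.557,-0.565,0,0,0,0.543,0,-0.557,-0.565,0,0,0,0.543,0,-0.557,-0.565,0,0,0,0.543,0,-0.557,-0.565,0,0,0,0.543,0,-0.557,-0.565,0,0,0,0.543,0,-0.557,-0.565,0,0,0,0.543,0,-0.557,-0.565,0,0,0,0.543,0,-0.557,-0.565,0,0,0,0.543,0]

```text
time_s: 2.1
eef_pos: [0.5195, -0.1989, 0.3039]
eef_rot: [-0.0, 0.447, 0.894, 0.0]
wrist_force: [0.4, -0.6, 0.8]
opening: -0.0
grasp_force: 0.0
```

Run:
```python
from h import *
T=tcp();im=ctrl.camera("wrist");cv2.imwrite("pics/w1.png",im[:,:,::-1])
p=ctrl.camera_params("wrist");f=192/np.tan(np.radians(p["vertical_fov"]/2));C=np.linalg.inv(T@p["hand_eye"])
for k in bolt:
    c=C@np.r_[bolt[k],1];print(k,c[:2]/c[2]*f+[p["cx"],p["cy"]])
print(delta(T,pose(bolt['l']+[0,0,.103])))
```

```text
l [303.89278345 213.79147055]
m [215.52091022 213.85535071]
r [128.2434488  213.56847201]
[-0.0411  0.0508  0.1249  0.     -0.0003  0.0014]
```

View pics/w1.png

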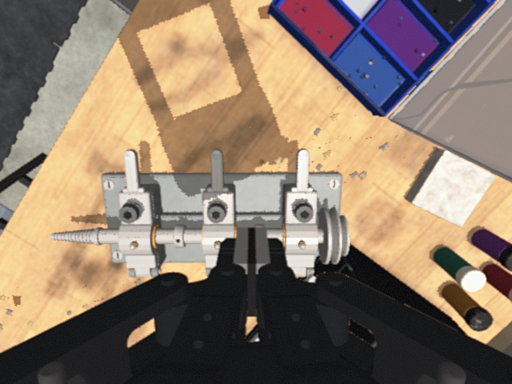

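The wrist view shows the bolts at (303,211), (216,211) and (129,211), within about 2 mm of prediction, with the lugs straight ahead of them. I'll move above the left bolt.

Call:
carry_out:
  steps: [-0.04,0.051,0.06,0,0,0.0014,0,-0.04,0.051,0.1,0,0,0.0014,0,-0.04,0.051,0.13,0,0,0.0014,0,-0.04,0.051,0.145,0,0,0.0014,0,-0.04,0.051,0.15,0,0,0.0014,0,-0.04,0.051,0.15,0,0,0.0014,0,-0.04,0.051,0.15,0,0,0.0014,0]

```text
time_s: 2.85
eef_pos: [0.5857, -0.2025, 0.1569]
eef_rot: [0.002, 0.448, 0.894, -0.0]
wrist_force: [0.2, 0.9, -0.2]
opening: 0.0
grasp_force: 0.0
```

Call:
carry_out:
  steps: [-0.001,0,0.002,0,0,0,0,-0.001,0,0.004,0,0,0,0,-0.001,0,0.005,0,0,0,0,-0.001,0,0.005,0,0,0,0]

```text
time_s: 3.25
eef_pos: [0.5851, -0.2027, 0.149]
eef_rot: [0.0, 0.449, 0.894, -0.0]
wrist_force: [-0.0, 0.3, -0.4]
opening: 0.0
grasp_force: 0.0
```

Call:
carry_out:
  steps: [0,0,0.001,0,0,0,0,0,0,0.001,0,0,0,0,0,0,0.001,0,0,0,0]

```text
time_s: 3.55
eef_pos: [0.5853, -0.2027, 0.1487]
eef_rot: [0.0, 0.448, 0.894, -0.0]
wrist_force: [-1.7, 1.4, 4.3]
opening: -0.001
grasp_force: 2.7
```

Call:
carry_out:
  steps: [0,0,0.001,0,0,0,0,0,0,0.001,0,0,0,0,0,0,0.001,0,0,0,0]

```text
time_s: 3.85
eef_pos: [0.5853, -0.2027, 0.1486]
eef_rot: [0.0, 0.448, 0.894, -0.0]
wrist_force: [-5.0, 1.5, 11.6]
opening: 0.002
grasp_force: 5.8
```

Left is sound: 11.6 N with no travel. Now to the middle bolt, stopping just above it.

Call:
carry_out:
  steps: [0,0,-0.01,0,0,0,0,0,0,-0.03,0,0,0,0,0,-0.04,-0.03,0,0,0,0,0,-0.07,-0.03,0,0,0,0,0,-0.085,-0.025,0,0,0,0,0,-0.085,-0.012,0,0,0,0,0,-0.085,-0.006,0,0,0,0,0,-0.085,-0.004,0,0,0,0,0,-0.085,-0.002,0,0,0,0,0,-0.085,-0.002,0,0,0,0]

```text
time_s: 4.85
eef_pos: [0.5176, -0.2527, 0.1486]
eef_rot: [-0.0, 0.448, 0.894, 0.0]
wrist_force: [-1.0, 0.0, 0.7]
opening: -0.0
grasp_force: 0.5
```

Call:
carry_out:
  steps: [0,0,0.001,0,0,0,0,0,0,0.001,0,0,0,0]

```text
time_s: 5.05
eef_pos: [0.5175, -0.2533, 0.1482]
eef_rot: [0.0, 0.448, 0.894, 0.0]
wrist_force: [0.0, 1.0, 0.6]
opening: 0.003
grasp_force: 0.6
```

Call:
carry_out:
  steps: [0,0,0,0,0,0,0,0,0,0,0,0,0,0]

```text
time_s: 5.25
eef_pos: [0.5173, -0.2535, 0.1482]
eef_rot: [0.0, 0.449, 0.894, -0.0]
wrist_force: [0.4, -0.6, 0.4]
opening: 0.002
grasp_force: 0.6
```

Call:
carry_out:
  steps: [0,0,0.001,0,0,0,0,0,0,0.002,0,0,0,0,0,0,0.002,0,0,0,0]

```text
time_s: 5.55
eef_pos: [0.5172, -0.2536, 0.146]
eef_rot: [0.0, 0.449, 0.894, -0.0]
wrist_force: [2.1, 1.1, 2.1]
opening: 0.001
grasp_force: 1.0
```

Call:
carry_out:
  steps: [0,0,0.001,0,0,0,0,0,0,0.002,0,0,0,0,0,0,0.002,0,0,0,0]

```text
time_s: 5.85
eef_pos: [0.5172, -0.2536, 0.144]
eef_rot: [0.0, 0.449, 0.894, -0.0]
wrist_force: [0.3, -0.2, 2.4]
opening: -0.0
grasp_force: 1.4
```

Call:
carry_out:
  steps: [0,0,0.001,0,0,0,0,0,0,0.002,0,0,0,0,0,0,0.002,0,0,0,0]

```text
time_s: 6.15
eef_pos: [0.5173, -0.2536, 0.1434]
eef_rot: [0.0, 0.448, 0.894, -0.0]
wrist_force: [-2.3, 2.0, 13.0]
opening: -0.001
grasp_force: 6.5
```

The middle bolt gives: it sinks about 5 mm at 2–3 N, then stops. Next I'll tap the right one.

Call:
carry_out:
  steps: [0,0,-0.01,0,0,0,0,0,0,-0.03,0,0,0,0,0,-0.04,-0.035,0,0,0,0,0,-0.07,-0.035,0,0,0,0,0,-0.085,-0.03,0,0,0,0,0,-0.085,-0.02,0,0,0,0,0,-0.085,-0.014,0,0,0,0,0,-0.085,-0.01,0,0,0,0,0,-0.085,-0.008,0,0,0,0,0,-0.085,-0.008,0,0,0,0]

```text
time_s: 7.15
eef_pos: [0.4493, -0.3035, 0.1493]
eef_rot: [-0.0, 0.448, 0.894, 0.0]
wrist_force: [-0.1, 0.1, 0.2]
opening: 0.003
grasp_force: 0.0
```

Call:
carry_out:
  steps: [0,0,0.001,0,0,0,0,0,0,0.002,0,0,0,0,0,0,0.002,0,0,0,0]

```text
time_s: 7.45
eef_pos: [0.4494, -0.3041, 0.1487]
eef_rot: [0.0, 0.448, 0.894, 0.0]
wrist_force: [-0.1, 2.4, 3.7]
opening: -0.001
grasp_force: 2.2
```

Call:
carry_out:
  steps: [0,0,0.001,0,0,0,0,0,0,0.001,0,0,0,0]

```text
time_s: 7.65
eef_pos: [0.4494, -0.3042, 0.1485]
eef_rot: [0.0, 0.448, 0.894, 0.0]
wrist_force: [-2.1, 4.6, 12.4]
opening: 0.0
grasp_force: 6.3
```

The right bolt is sound (12 N, no travel), so the middle one is stripped. Now I'll plan the lug approach with the body tilted to the front.

```bash
cat >> h.py <<'E'
L=np.array([.492,-.2195,.052]);H=L+.1168*bx;H[2]=.046
def lugpose(a,tilt,back=0):
    v=L-H; r=R.from_rotvec(by*a);  # check sign: front must rise
    if r.apply(v)[2]<v[2]: r=r.inv()
    P=pose([0,0,0],tilt-a); P[:3,3]=H+r.apply(v)-P[:3,2]*(.054+back); return P
E
python3 - <<'E'
from h import *
T=tcp();t=np.radians(35)
print(delta(T,pose(T[:3,3]+[0,0,.08])),lugpose(0,t,.09)[:3,3])
print(delta(T,lugpose(0,t,.09)),"then",delta(lugpose(0,t,.09),lugpose(0,t)))
P=lugpose(0,t)
for a in range(0,51,5):print(a,delta(P,lugpose(np.radians(a),t)),lugpose(np.radians(a),t)[:3,3].round(3))
E
```

```text
[-0.0001  0.     -0.08    0.0004  0.0006 -0.0012] [ 0.44252559 -0.1533414   0.16995789]
[ 1.250e-01  8.470e-02 -2.150e-02  1.000e-04 -6.103e-01 -1.300e-03] then [ 0.    0.    0.09 -0.    0.    0.  ]
0 [ 0.  0.  0. -0.  0.  0.] [ 0.473 -0.195  0.096]
5 [-0.0113  0.     -0.0076  0.      0.0873  0.    ] [ 0.476 -0.199  0.109]
10 [-0.0233  0.     -0.0141 -0.      0.1746  0.    ] [ 0.48  -0.203  0.121]
15 [-0.0357  0.     -0.0196  0.      0.2618  0.    ] [ 0.484 -0.209  0.133]
20 [-0.0486 -0.     -0.024   0.      0.3491  0.    ] [ 0.489 -0.216  0.144]
25 [-0.0619  0.     -0.0272  0.      0.4364  0.    ] [ 0.494 -0.223  0.154]
30 [-0.0753 -0.     -0.0292  0.      0.5237  0.    ] [ 0.5   -0.231  0.163]
35 [-0.0889 -0.     -0.0301 -0.      0.611   0.    ] [ 0.507 -0.239  0.172]
40 [-0.1025  0.     -0.0298  0.      0.6982  0.    ] [ 0.514 -0.248  0.179]
45 [-0.1161  0.     -0.0283  0.      0.7855 -0.    ] [ 0.521 -0.258  0.186]
50 [-0.1294  0.     -0.0257  0.      0.8728  0.    ] [ 0.528 -0.268  0.192]
```

Call:
carry_out:
  steps: [0,0,-0.02,0,0,0,0,0,0,-0.07,0,0,0,0.6,0.04,0.03,-0.08,0,-0.15,0,0.6,0.08,0.06,-0.07,0,-0.3,0,0.6,0.11,0.085,-0.05,0,-0.45,0,0.6,0.125,0.085,-0.0215,0,-0.61,0,0.6,0.125,0.085,-0.0215,0,-0.61,0,0.6,0.125,0.085,-0.0215,0,-0.61,0,0.6,0.125,0.085,-0.0215,0,-0.61,0,0.6,0.125,0.085,-0.0215,0,-0.61,0,0.6]

```text
time_s: 8.65
eef_pos: [0.4438, -0.1545, 0.1701]
eef_rot: [0.269, 0.428, 0.852, -0.135]
wrist_force: [0.6, -0.3, 0.2]
opening: 0.601
grasp_force: 0.0
```

Run:
```python
from h import *
T=tcp();im=ctrl.camera("wrist");cv2.imwrite("pics/w2.png",im[:,:,::-1])
p=ctrl.camera_params("wrist");f=192/np.tan(np.radians(p["vertical_fov"]/2));C=np.linalg.inv(T@p["hand_eye"])
for q in (bolt['m'],L+[0,0,.005],L-.02*bx):
    c=C@np.r_[q,1];print((c[:2]/c[2]*f+[p["cx"],p["cy"]]).round(1))
print(T.round(4),delta(T,lugpose(0,np.radians(35))))
```

```text
[250.6 257.4]
[250.3 202.7]
[250.2 177.5]
[[-0.4882  0.8023  0.3434  0.4438]
 [ 0.6574  0.5969 -0.46   -0.1545]
 [-0.574   0.0011 -0.8188  0.1701]
 [ 0.      0.      0.      1.    ]] [ 0.0015 -0.0003  0.0891 -0.0005  0.0004 -0.0027]
```

View pics/w2.png

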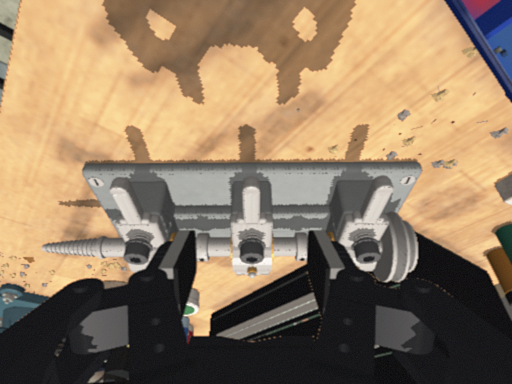

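The wrist view shows the middle lug centred between the fingers, with its tip at (250,180) and the bolt top near (251,257), both as predicted. I'll approach and close.

Call:
carry_out:
  steps: [0.001,0,0.03,0,0,0,0.6,0.001,0,0.06,0,0,0,0.6,0.001,0,0.08,0,0,0,0.6,0.001,0,0.087,0,0,0,0.6,0.001,0,0.088,0,0,0,0.6,0.001,0,0.088,0,0,0,0.6]

```text
time_s: 9.3
eef_pos: [0.4725, -0.1941, 0.0963]
eef_rot: [0.269, 0.428, 0.852, -0.135]
wrist_force: [-0.1, 0.1, -0.1]
opening: 0.594
grasp_force: 0.0
```

Call:
carry_out:
  steps: [0,0,0,0,0,0,0,0,0,0,0,0,0,0,0,0,0,0,0,0,0,0,0,0,0,0,0,0,0,0,0,0,0,0,0,0,0,0,0,0,0,0]

```text
time_s: 9.9
eef_pos: [0.4722, -0.1929, 0.0964]
eef_rot: [0.269, 0.427, 0.852, -0.135]
wrist_force: [-4.0, 1.9, 6.8]
opening: 0.124
grasp_force: 58.6
```

Run:
```python
from h import *
T=tcp();cv2.imwrite("pics/w3.png",ctrl.camera("wrist")[:,:,::-1])
o=ctrl.get_obs();print(o["q"].round(2),o["opening"],o["grasp_force"],o["wrist_force"],T[:3,3],delta(T,lugpose(0,np.radians(35))))
```

```text
[-0.5   0.23  2.18 -1.    0.28 -0.23] 0.12393692061316537 58.57575483620167 [-2.76807924  1.79744448  6.85982162] [ 0.47222846 -0.19293129  0.09637472] [-0.0017 -0.0001  0.0013 -0.0006  0.0002 -0.0007]
```

View pics/w3.png

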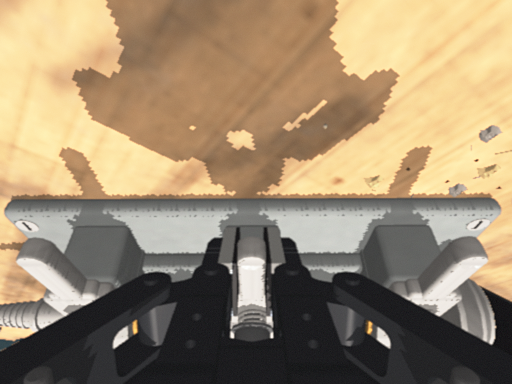

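The lug is held between the pads (opening 0.124, about 11 mm). I'll lift along the arc to 25°, then check.

Call:
carry_out:
  steps: [-0.0056,0,-0.0039,0,0.0436,0,0,-0.0113,0,-0.0076,0,0.0873,0,0,-0.0172,0,-0.011,0,0.131,0,0,-0.0233,0,-0.0141,0,0.1746,0,0,-0.0294,0,-0.017,0,0.218,0,0,-0.0357,0,-0.0196,0,0.2618,0,0,-0.0421,0,-0.022,0,0.305,0,0,-0.0486,0,-0.024,0,0.3491,0,0,-0.0552,0,-0.0258,0,0.393,0,0,-0.0619,0,-0.0272,0,0.4364,0,0,-0.0619,0,-0.0272,0,0.4364,0,0]

```text
time_s: 11.05
eef_pos: [0.4932, -0.221, 0.1546]
eef_rot: [0.076, 0.447, 0.891, -0.038]
wrist_force: [-4.9, 5.8, 7.3]
opening: 0.125
grasp_force: 61.0
```

Run:
```python
from h import *
T=tcp();o=ctrl.get_obs();print(o["q"].round(2),o["opening"],o["grasp_force"])
t=np.radians(35);P=lugpose(np.radians(25),t);print("err",delta(T,P))
for a in range(25,53,3):print(a,delta(P,lugpose(np.radians(a),t)))
```

```text
[-0.62  0.22  1.9  -0.07  0.86 -1.22] 0.12515389205910188 61.005374640226364
err [-0.0021 -0.0001  0.001  -0.     -0.0033 -0.0015]
25 [ 0.  0. -0.  0.  0.  0.]
28 [-0.0067  0.     -0.0047 -0.      0.0524  0.    ]
31 [-0.0137  0.     -0.009  -0.      0.1047  0.    ]
34 [-0.0208  0.     -0.0129  0.      0.1571  0.    ]
37 [-0.0282 -0.     -0.0164  0.      0.2095  0.    ]
40 [-0.0357  0.     -0.0196 -0.      0.2619  0.    ]
43 [-0.0434 -0.     -0.0223 -0.      0.3142  0.    ]
46 [-0.0513 -0.     -0.0247  0.      0.3666  0.    ]
49 [-0.0592 -0.     -0.0266  0.      0.419  -0.    ]
52 [-0.0672  0.     -0.0282 -0.      0.4713  0.    ]
```

Call:
carry_out:
  steps: [-0.0067,0,-0.0047,0,0.0524,0,0,-0.0137,0,-0.009,0,0.1047,0,0,-0.0208,0,-0.0129,0,0.1571,0,0,-0.0282,0,-0.0164,0,0.2095,0,0,-0.0357,0,-0.0196,0,0.2619,0,0,-0.0434,0,-0.0223,0,0.3142,0,0,-0.0513,0,-0.0247,0,0.3666,0,0,-0.0592,0,-0.0266,0,0.419,0,0,-0.063,0,-0.0275,0,0.444,0,0,-0.063,0,-0.0275,0,0.444,0,0,-0.063,0,-0.0275,0,0.444,0,0]

```text
time_s: 12.15
eef_pos: [0.5273, -0.2663, 0.1935]
eef_rot: [-0.121, 0.444, 0.886, 0.061]
wrist_force: [-5.9, 5.9, 14.4]
opening: 0.128
grasp_force: 61.6
```

Run:
```python
from h import *
T=tcp();o=ctrl.get_obs();print(o["q"].round(2),o["opening"],o["grasp_force"],o["wrist_force"])
g=T[:3,3]+.054*T[:3,2];v=g-H;print("radius",np.linalg.norm(v),"angle",np.degrees(np.arctan2(v[2],-v@bx)-np.arctan2(.006,.1168)))
a=cv2.cvtColor(ctrl.camera("scene"),cv2.COLOR_RGB2BGR)[90:270,160:400];b=cv2.cvtColor(ctrl.camera("side"),cv2.COLOR_RGB2BGR)[120:300,180:420]
cv2.imwrite("pics/e.png",cv2.resize(np.hstack([a,b]),(800,300),interpolation=cv2.INTER_CUBIC))
```

```text
[-0.7   0.46  1.5   0.06  1.45 -1.35] 0.12765590136118385 61.57324679195881 [-5.94974689  5.85883663 14.36085687]
radius 0.12006257809034997 angle 49.77032188269373
```

View pics/e.png

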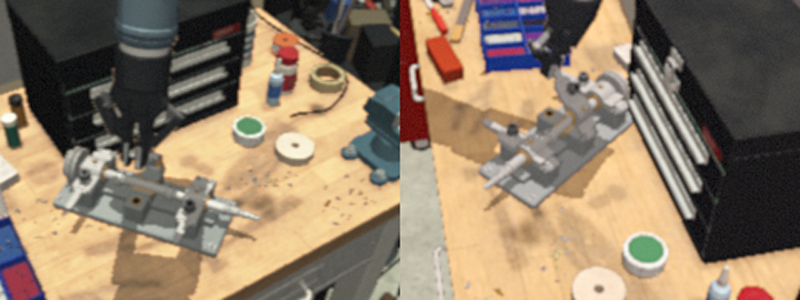

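The middle cap is open at about 50° and still held, the other caps are shut, and the tin, wheel and bar look untouched. Handing in.

```bash
python3 -c "
from bench import ctrl
print(ctrl.hand_in())"
```

```text
the job is handed in; nothing more can be done
None
```

I tapped the bolts left to right: the middle one is stripped, and its cap is now held open at about 50° with the other two caps shut, though each tap peaked at 12–13 N, above the 5 N asked for.

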